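# Clip the sander's eared pressure pad into its bracket

## Task

Pick up the cork-topped metal pad that has two narrow ears and lower it, cork up, onto the grey sander bracket so that an ear goes into the slot at each end, then press it down (don't drop it in) past the spring clips until it lies flat and fully home on the bracket's seat, and let go. Leave the similar pad without ears where it lies.

Things in the scene. Friction and masses are not known exactly. Their poses are not given: they have to be found in the camera images.
- pad: bare aluminium plate 6 mm thick, 60 (x) by 92 mm (y), with an ear 20 mm wide (x) in the middle of each short side: 144 mm over the ears (y). On it a cork block 36 (x) by 60 (y) by 30 mm high: grip it across its 36 mm. Origin: centre of the plate's underside, z up; cork top at z = 36 mm. 0.18 kg. Fits either way round, its y along the bracket's y.
- bracket: fixed grey bracket, base 92 (x) by 190 mm (y); origin: centre of its underside, z up. At each y end, 56 to 90 mm from the centre, a post with an upright slot for an ear, open at the top and towards the middle. Slot: 28 mm wide (x), end wall 84 mm from the centre, mouth flaring from 28 mm at z = 48 mm to 55 mm at z = 62 mm (post top).
- seat (a point): centre of the top of the bracket's steel seat, 18 mm above the bracket's underside; the pad's origin ends here, give or take the slots' play of 4 mm (x) and 10 mm (y). Sprung leaf clips on the slot walls narrow each slot to 14 mm, 13 mm above this point. They stop a pad that is merely let go; pushing it down with about 10 N to the seat makes them snap over the ears.
- plain_pad: bystander, to be left alone: like the pad, same cork block, but its plate is a plain 60 by 144 mm rectangle without ears, too wide for the slots. Origin: centre of its underside.
Mind the look-alikes: they are no part of the job. What is shaped like the bracket but orange or yellow is not meant. Leave any orange or yellow look-alike of the pad alone.

How it is judged:
By the outcome, as a careful person would: the job done as asked, in the order asked, and still so for the second after the job is handed in, with the robot touching nothing.
It also fails if it takes over 38 s, if anything falls off the work surface, if the arm or the gripper's body presses on something with over 40 N, if the wrist force passes 120 N, or if a joint passes its speed limit or range.

## Robot

A 6-joint arm with a two-finger parallel gripper is mounted at the origin on the work surface. World frame = base frame: x ahead of the robot, y to its left, z up, the work surface at z = 0. Lengths are in mm, angles in rad, forces in N, time in s.
With the tool pointing down it reaches from about 300 to 775 mm from the base axis. Payload 14.6 kg.
Tool frame: the origin (TCP) lies between the finger pads; the fingertips stand 11 mm ahead of it and the grasp point (between the pads) lies 8 mm behind it; z points along the fingers, y is the line along which they close (so a half turn about z gives the same grasp; the last joint's range is limited). The gripper opens to 94 mm and grips with 3 to 60 N. Pads are 16 mm wide; open, the fingers measure 119 mm over their backs; the gripper's body (75 mm by 177 mm) begins 78 mm behind the grasp point.
Start: joints at [-1.301, 0.3, 1.521, -0, 1.321, -0.067], TCP at [181.75, -519.092, 216.446] pointing down, gripper open.
Joint ranges: [-3.03, 3.03], [-0.79, 2.21], [0.23, 2.52], [-1.04, 4.18], [0, 3.07], [-2.55, 2.55]. Speed limits (rad/s): [2.22, 2.22, 2.57, 3.14, 3.14, 3.14].

## Interface

Orientations are given as [roll, pitch, yaw] about the fixed x, y, z axes, in that order (R = Rz(yaw) Ry(pitch) Rx(roll)).
In Python, from cell import manip gives the robot as it stands. The module is installed in compiled form; this text tells all that it offers.
- The arm moves only by the tool arm_command, never from a script. Its argument "rows" is one flat list of numbers, 5 for each row, row after row: the shift along the world's x, y, z in mm, then the turn about the world's z in degrees, then the finger opening in mm, from 0 to 94. In form: [dx, dy, dz, twist, jaw, dx, dy, dz, twist, jaw, ...]. A call has 1 to 5 rows; each row shifts and turns the commanded pose from where the row before left it; what a row does not reach is not made up. A row lasts 1/8 s, in which the tool goes at most 62.5 mm and 10.7 degrees, less where a joint would pass 70% of its speed; a pose out of reach is approached as far as the arm can. A call is refused whole if a number of a shift passes 62.5 or a number of a turn 10.7, either way. A call with a gripper value outside its range is refused whole. The fingers move at their own pace and stop on an object; "newtons" is the grip in N (left out, the last holds). Time passes only in rows, so rows that do not move let the fingers close. It gives the time, the measured TCP pose, the force and the opening at its end, in the units of the state.
- manip.read_state(): the state, without advancing time (a new reading comes with each control period).
- manip.camera(name): name is "scene" or "top" or "wrist"; returns a dict with "image" (480x640x3 uint8, blue, green, red), "z_map" (480x640 float32, mm along the optical axis (not along the pixel's ray), 0 where there is no reading), "fx", "fy", "cx", "cy" (pixels), "pose" (4x4, takes a point from camera to world coordinates). Camera axes: x right, y down, z forward; pixel columns grow to the right and rows downward; lengths in mm; the calibration is good to about 2 mm. A picture is of the moment at which its call begins.
- manip.sign_off(): hands the job in, once; it reports no verdict.
The state is a dict: "clock": time; "joints": joint angles; "qd": joint speeds; "effort": joint torques, N m; "eef_pos": TCP position; "eef_rot": TCP orientation; "wrist_force": force on the tool from outside, world axes, zero at the start; "moment": the same for the moment, N m; "finger_gap": finger opening in mm.
Only numpy, scipy, OpenCV 4.12 (cv2) and the standard library are available. Lean on these libraries where they do the work, as an engineer would, in place of code of your own. Each camera call takes 0.05 s, during which the arm holds its last target. There are 200 camera calls.

## Working session

There is one attempt and no reset: what is moved stays moved. The work goes in short steps, Python scripts to look and compute and a tool call to move; the robot and the scene stay as the last step left them, time stands still between calls to the robot, and variables do not carry over. Pictures are saved under pics/ and viewed, on a budget of 10 in all, crops included, one or two more only if the job needs it, and the job is handed in when it is done.

Besides the shell and the picture viewer there is one more tool, called after "Emit:" as name(argument=value, ...) on one line, values as JSON. arm_command: Moves the arm, as the interface text tells. Its arguments: {"type":"object","properties":{"rows":{"type":"array","items":{"type":"number"}},"newtons":{"type":"number"}},"required":["rows"]}

```bash
mkdir -p pics; cat > h.py <<'E'
import numpy as np, cv2
from cell import manip
def cap(n,f):
    c=manip.camera(n); cv2.imwrite(f'pics/{f}.png',c['image']); np.savez(f'pics/{f}.npz',**c); return c
def world(c):
    z=c['z_map']; v,u=np.mgrid[:480,:640]
    p=np.stack([(u-c['cx'])/c['fx']*z,(v-c['cy'])/c['fy']*z,z],-1)
    return p@c['pose'][:3,:3].T+c['pose'][:3,3]
E
python3 - <<'E'
from h import *
c=cap('top','top0'); print(c['pose'],c['fx']); s=manip.read_state(); print(s['clock'],s['eef_pos'],s['eef_rot'],s['wrist_force'],s['finger_gap'])
E
```

```text
[[-9.14494773e-03 -9.85105460e-01  1.71707899e-01  2.36485288e+02]
 [-9.99951756e-01  9.62475490e-03  1.96200675e-03  5.58085874e+00]
 [-3.58543000e-03 -1.71681673e-01 -9.85145953e-01  1.76304397e+03]
 [ 0.00000000e+00  0.00000000e+00  0.00000000e+00  1.00000000e+00]] 617.417461976087
0.05 [ 181.70080442 -518.84514533  215.88043154] [-3.14042766e+00 -7.81032003e-05  3.36850304e-01] [ 0.85130736 -0.36294197 -0.10491302] 94.05030618688406
```

View pics/top0.png

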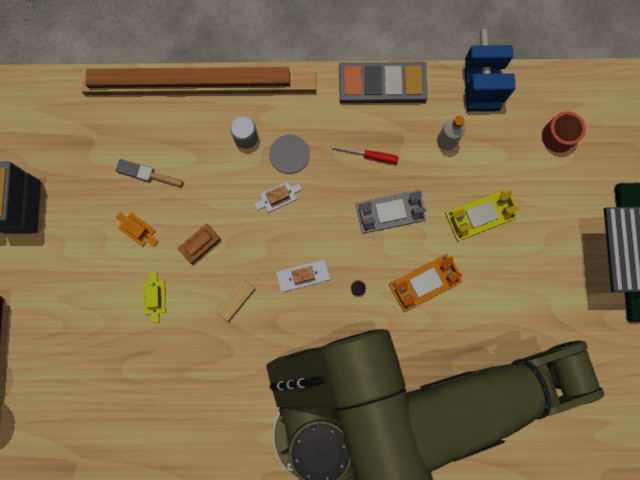

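The eared pad is at about (278,196), the grey bracket at (391,211) and the plain pad at (303,275). I'll enlarge the first two and measure them.

```bash
python3 - <<'E'
from h import *
c=np.load('pics/top0.npz'); W=world(c); im=c['image']
cv2.imwrite('pics/crop0.png',cv2.resize(im[170:245,250:440],None,fx=4.2,fy=4.2,interpolation=cv2.INTER_CUBIC))
def rect(name,sl,lo,hi):
    w=W[sl].reshape(-1,3); m=(w[:,2]>lo)&(w[:,2]<hi); q=w[m]
    print(name,m.sum(),q.mean(0).round(1),np.median(q[:,2]).round(1),cv2.minAreaRect(q[:,:2].astype(np.float32)))
P=np.s_[175:218,245:310]; B=np.s_[182:240,348:432]
print(np.median(W[230:250,270:330,2]))
rect('cork',P,25,60); rect('plate',P,4,60); rect('plate only',P,3.5,12)
rect('br all',B,6,90); rect('seat',B,14,24); rect('posts',B,50,75)
hsv=cv2.cvtColor(im,cv2.COLOR_BGR2HSV)
print(np.histogram(W[B][...,2],bins=range(-5,80,5)))
E
```

```text
0.839590241228052
cork 268 [672.  113.   36.1] 35.9 ((672.7428588867188, 113.03842163085938), (40.62012481689453, 59.93511199951172), 21.286052703857422)
plate 1095 [672.4 114.5  14.7] 8.2 ((673.5012817382812, 117.07090759277344), (188.77127075195312, 128.59010314941406), 89.40737915039062)
plate only 836 [673.9 116.4   6.6] 6.1 ((673.8927001953125, 117.0711898803711), (188.58056640625, 128.0870819091797), 89.49779510498047)
br all 2193 [ 623.4 -212.3   20.9] 14.6 ((627.2252807617188, -211.3836669921875), (242.47872924804688, 170.84181213378906), 88.9612045288086)
seat 656 [ 622.9 -214.2   18. ] 17.5 ((625.0399780273438, -212.76531982421875), (119.63127899169922, 188.00181579589844), 0.386843740940094)
posts 264 [ 627.5 -217.4   57.1] 56.6 ((625.2991333007812, -213.84820556640625), (62.6054573059082, 181.93540954589844), 11.840526580810547)
(array([ 944, 1250,  754,  571,  383,  187,   43,   17,   38,   32,   82,
        104,   88,   52,   17,    3]), array([-5,  0,  5, 10, 15, 20, 25, 30, 35, 40, 45, 50, 55, 60, 65, 70, 75]))
```

View pics/crop0.png

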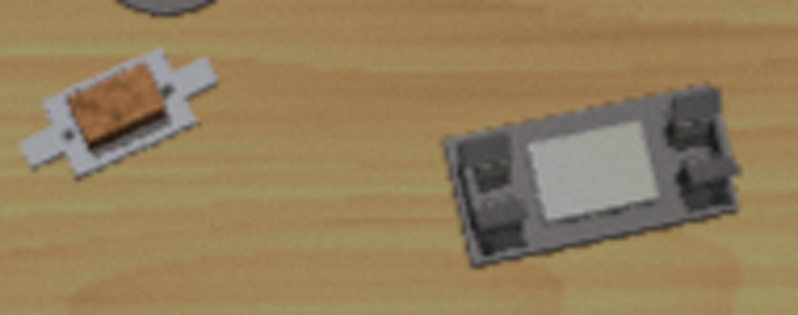

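Emit:
arm_command(rows=[33, 42, 0, 6.1, 94, 33, 42, 0, 6.1, 94, 33, 42, 0, 6.1, 94, 33, 42, 0, 6.1, 94, 33, 42, 0, 6.1, 94])

```text
clock: 0.68
eef_pos: [347.4, -307.5, 216.2]
eef_rot: [-3.141, -0.0, 0.872]
wrist_force: [1.2, 0.2, -1.0]
finger_gap: 93.8
```

Emit:
arm_command(rows=[33, 42, 0, 6.1, 94, 33, 42, 0, 6.1, 94, 33, 42, 0, 6.1, 94, 33, 42, 0, 6.1, 94, 33, 42, 0, 6.1, 94])

```text
clock: 1.3
eef_pos: [512.5, -97.5, 216.2]
eef_rot: [-3.141, -0.0, 1.405]
wrist_force: [0.1, 0.0, -0.6]
finger_gap: 94.0
```

Emit:
arm_command(rows=[33, 42, 0, 6.1, 70, 33, 42, 0, 6.1, 70, 33, 42, 0, 6.1, 70, 33, 42, 0, 6.1, 70, 0, 0, 0, 0, 70])

```text
clock: 1.92
eef_pos: [644.4, 71.6, 214.7]
eef_rot: [-3.14, -0.001, 1.832]
wrist_force: [-0.2, -0.8, 0.5]
finger_gap: 70.0
```

```bash
python3 - <<'E'
from h import *
c=cap('wrist','w1'); s=manip.read_state(); print(s['clock'],s['eef_pos'],np.degrees(s['eef_rot']),s['finger_gap'])
W=world(c); z=W[...,2]; print(c['pose'].round(2), np.median(z[c['z_map']>0]))
E
```

```text
1.975 [643.74671071  69.98135561 215.04075395] [-1.79884226e+02 -1.81379844e-02  1.04786823e+02] 70.32090061555036
[[ 9.7000e-01  2.5000e-01  6.0000e-02  6.2590e+02]
 [ 2.6000e-01 -9.4000e-01 -2.3000e-01  1.3893e+02]
 [-0.0000e+00  2.4000e-01 -9.7000e-01  3.8238e+02]
 [ 0.0000e+00  0.0000e+00  0.0000e+00  1.0000e+00]] 0.39454125500628834
```

View pics/w1.png

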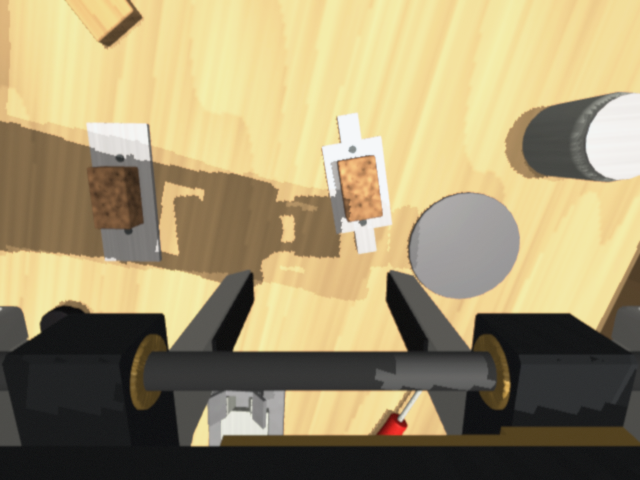

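The wrist view shows the eared pad at about (358,185), with the cork at (360,188). The disc is at (465,245) and a white-topped jar at (620,135).

```bash
cat >> h.py <<'E'
def rect(W,sl,lo,hi,name=''):
    w=W[sl].reshape(-1,3); w=w[(w[:,2]>lo)&(w[:,2]<hi)]
    r=cv2.minAreaRect(w[:,:2].astype(np.float32)); print(name,len(w),'medz',np.median(w[:,2]).round(1),np.round(r[0],1),np.round(r[1],1),round(r[2],1)); return w
E
python3 - <<'E'
from h import *
W=world(np.load('pics/w1.npz'))
P=np.s_[100:262,312:398]
rect(W,P,30,45,'cork'); rect(W,P,4,45,'pad'); 
for t,(v,u) in dict(ear1=(116,347),ear2=(250,366),ear1m=(125,348),ear2m=(240,364),disc=(245,465),discL=(245,413),jar=(135,625),jarL=(135,592)).items(): print(t,W[v,u].round(1))
E
```

```text
cork 2338 medz 35.4 [672.5 114. ] [36.1 60.1] 24.7
pad 6021 medz 6.3 [672.6 113.8] [ 60.1 144.4] 24.7
ear1 [642.9 178.1   4.9]
ear2 [701.2  50.4   4.2]
ear1m [646.1 170.    6.7]
ear2m [695.6  60.8   5.5]
disc [802.8  83.7   5. ]
discL [748.7  69.    4.4]
jar [851.8 211.6  90.3]
jarL [826.9 205.   90.4]
```

Emit:
arm_command(rows=[15, 23, 0, 5, 70, 14, 22, -40, 5, 66, 0, 0, -50, 0, 66, 0, 0, -50, 0, 66, 0, 0, 0, 0, 66])

```text
clock: 2.6
eef_pos: [670.5, 112.6, 73.0]
eef_rot: [-3.135, -0.002, 2.0]
wrist_force: [-0.6, 0.4, 0.8]
finger_gap: 65.9
```

Emit:
arm_command(rows=[0, 0, 0, 0, 66])

```text
clock: 2.72
eef_pos: [673.6, 113.4, 79.1]
eef_rot: [3.139, 0.001, 2.001]
wrist_force: [-0.2, -0.1, 0.6]
finger_gap: 65.9
```

```bash
python3 - <<'E'
from h import *
s=manip.read_state(); print(s['clock'],s['eef_pos'],np.degrees(s['eef_rot']),s['finger_gap'])
c=cap('wrist','w2'); W=world(c)
v,u=np.nonzero((abs(W[...,0]-672.5)<30)&(abs(W[...,1]-114)<38)&(W[...,2]>30)&(W[...,2]<40)); print(u.min(),u.max(),v.min(),v.max())
E
```

```text
2.725 [673.61282722 113.3688643   79.10176264] [1.79849142e+02 5.19620251e-02 1.14637298e+02] 65.94271653131504
290 349 216 309
```

View pics/w2.png

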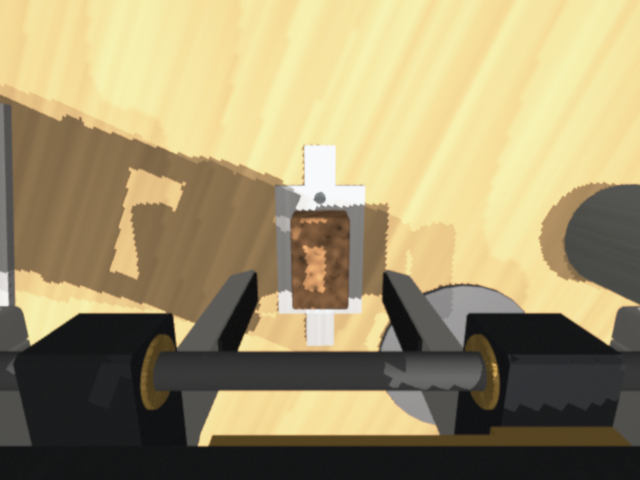

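The pad is square to the fingers and centred, with the cork at columns 290–349 against an image centre of 320. I'll descend and grip.

Emit:
arm_command(rows=[-0.5, 0.5, -30, 0, 66, 0, 0, -20, 0, 66, 0, 0, -6, 0, 66, 0, 0, 0, 0, 66, 0, 0, 0, 0, 66])

```text
clock: 3.4
eef_pos: [672.8, 114.5, 21.6]
eef_rot: [3.14, 0.0, 2.002]
wrist_force: [0.0, -0.6, 0.1]
finger_gap: 66.3
```

Emit:
arm_command(newtons=30, rows=[0, 0, 0, 0, 30, 0, 0, 0, 0, 30, 0, 0, 0, 0, 30, 0, 0, 0, 0, 30, 0, 0, 0, 0, 30])

```text
clock: 4.03
eef_pos: [672.3, 114.4, 20.6]
eef_rot: [3.141, 0.0, 2.002]
wrist_force: [-0.1, -0.3, 0.3]
finger_gap: 36.0
```

Emit:
arm_command(rows=[0, 0, 20, 0, 30, 0, 0, 50, 0, 30, 0, 0, 60, 0, 30, -5, -40, 60, -2, 30, -5, -50, 10, -2, 30])

```text
clock: 4.65
eef_pos: [663.7, 29.8, 218.2]
eef_rot: [3.135, 0.003, 1.933]
wrist_force: [1.0, 0.1, -2.7]
finger_gap: 35.7
```

Emit:
arm_command(rows=[-5, -50, 0, -2, 30, -5, -50, 0, -2, 30, -5, -50, 0, -2, 30, -5, -50, 0, -2, 30, -5, -50, 0, -1, 30])

```text
clock: 5.28
eef_pos: [637.5, -221.7, 213.9]
eef_rot: [3.141, 0.001, 1.774]
wrist_force: [1.0, -0.5, -2.3]
finger_gap: 36.0
```

Emit:
arm_command(rows=[-5, -40, 0, 0, 30, -5, -30, 0, 0, 30, 0, 0, 0, 0, 30, 0, 0, 0, 0, 30, 0, 0, 0, 0, 30])

```text
clock: 5.9
eef_pos: [628.2, -289.1, 212.8]
eef_rot: [3.141, 0.0, 1.776]
wrist_force: [-0.6, -0.2, -0.9]
finger_gap: 36.0
```

```bash
python3 - <<'E'
from h import *
s=manip.read_state(); print(s['clock'],s['eef_pos'],np.degrees(s['eef_rot']),s['finger_gap'],s['wrist_force'])
c=cap('wrist','w3')
E
```

```text
5.9 [ 628.21860246 -289.1309487   212.84377304] [1.79983275e+02 8.99586337e-03 1.01765812e+02] 35.97904899077108 [-0.61144296 -0.22724523 -0.85307568]
```

View pics/w3.png

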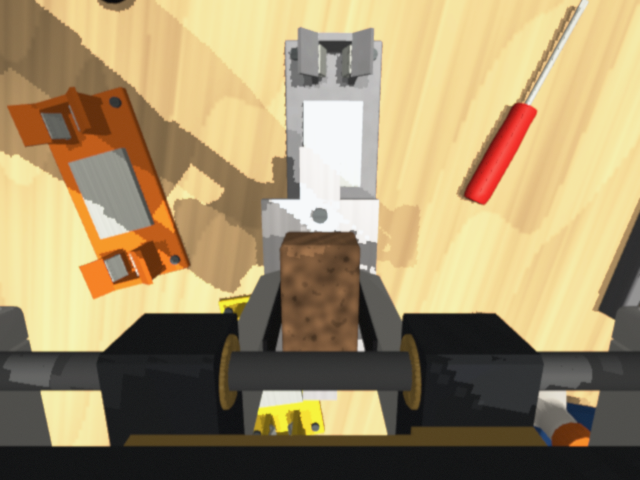

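The far half of the bracket is visible: its base spans columns 286–381, the far slot is at (336,55) and the seat plate at (333,150). The held pad sits square at (320,240).

```bash
python3 - <<'E'
from h import *
c=np.load('pics/w3.npz'); W=world(c); im=c['image']
import sys
B=np.s_[20:196,270:395]; Z=W[B][...,2]
print(np.histogram(Z,bins=range(-4,72,4)))
# base top band edges per row
def edges(lo,hi,v0,v1,u0,u1):
    L=[];R=[]
    for v in range(v0,v1,6):
        m=np.nonzero((W[v,u0:u1,2]>lo)&(W[v,u0:u1,2]<hi))[0]+u0
        if len(m)>5: L.append(W[v,m[0],:2]);R.append(W[v,m[-1],:2])
    L,R=np.array(L),np.array(R)
    for n,E in (('L',L),('R',R),('M',(L+R)/2)):
        vx,vy,x,y=cv2.fitLine(E.astype(np.float32),cv2.DIST_HUBER,0,.01,.01).ravel(); print(n,len(E),np.degrees(np.arctan2(-vx/vy,1)).round(2),'x at y=-213:',(x+vx/vy*(-213-y)).round(1))
print('base');edges(5,25,85,190,270,395)
print('seat/grey bright');
print('posts');w=rect(W,B,52,70,'farpost'); print(w.mean(0),w.min(0),w.max(0))
w=rect(W,B,5,70,'all')
print('plate');P=np.s_[150:300,240:400];rect(W,P,180,203,'plate');rect(W,np.s_[230:350,270:370],215,240,'cork')
edges(185,203,202,266,240,400)
w=W[np.s_[140:200,290:350]].reshape(-1,3);w=w[(w[:,2]>185)&(w[:,2]<205)];print('ear',len(w),w.mean(0),w[w[:,1].argmax()])
E
```

```text
(array([4986, 1738,  293, 6240,  261, 3369,   36,   48,   83,  141,  160,
        168,  492,  539,  483,  629,  299,    0]), array([-4,  0,  4,  8, 12, 16, 20, 24, 28, 32, 36, 40, 44, 48, 52, 56, 60,
       64, 68]))
base
L 18 11.66 x at y=-213: 577.7
R 18 11.36 x at y=-213: 670.2
M 18 11.49 x at y=-213: 624.0
seat/grey bright
posts
farpost 1411 medz 58.0 [ 609.6 -141.6] [62.1 34.4] 11.5
[ 610.14320305 -141.56596086   57.42756527] [ 575.92070839 -164.11528346   52.00465252] [ 642.95366865 -118.92052549   63.31529104]
all 13241 medz 13.7 [ 619.7 -191.3] [ 92.3 145.2] 11.5
plate
plate 7341 medz 197.8 [ 619.6 -252.2] [60.2 64.4] 11.7
cork 9307 medz 227.6 [ 626.6 -285.4] [47.9 52. ] 12.0
L 11 11.69 x at y=-213: 581.1
R 11 11.4 x at y=-213: 642.2
M 11 11.56 x at y=-213: 611.6
ear 2128 [ 615.39269165 -231.80313626  197.69577099] [ 622.17132677 -217.34776502  197.54086836]
```

```bash
python3 - <<'E'
import cv2
a=cv2.imread('pics/w3.png')[20:210,255:410]; cv2.imwrite('pics/crop3.png',cv2.resize(a,None,fx=3.15,fy=3.15,interpolation=cv2.INTER_CUBIC))
E
```

```text
(no output)
```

View pics/crop3.png

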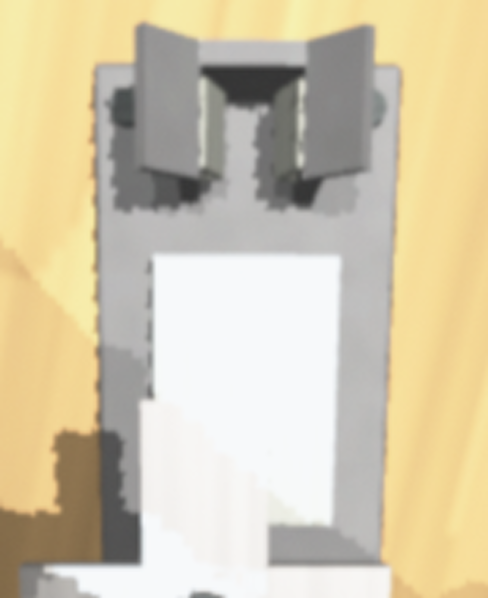

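Emit:
arm_command(rows=[-1.5, 40, 0, 0, 30, -2, 38, -20, 0, 30, 0, 0, -40, 0, 30, 0, 0, -40, 0, 30, 0, 0, 0, 0, 30])

```text
clock: 6.58
eef_pos: [623.3, -211.0, 109.8]
eef_rot: [-3.137, -0.003, 1.776]
wrist_force: [0.1, -0.0, -1.1]
finger_gap: 35.6
```

Emit:
arm_command(rows=[0, 0, 0, 0, 30, 0, 0, 0, 0, 30])

```text
clock: 6.82
eef_pos: [625.2, -212.4, 114.5]
eef_rot: [3.139, 0.002, 1.775]
wrist_force: [-0.5, 0.2, -1.4]
finger_gap: 35.5
```

```bash
python3 - <<'E'
from h import *
s=manip.read_state(); print(s['clock'],s['eef_pos'],np.degrees(s['eef_rot']),s['wrist_force'])
c=cap('wrist','w4'); W=world(c)
B=np.s_[0:240,220:420]
z=W[B][...,2]; print(np.histogram(z,bins=range(-4,130,6)))
E
```

```text
6.825 [ 625.19630773 -212.43797393  114.45129785] [1.79859832e+02 9.49477878e-02 1.01696915e+02] [-0.4900013   0.21518644 -1.37709234]
(array([32616,   194,  3515,   305,     3,    64,    95,   147,  1190,
        1196,  1623,    27,     0,     0,     0,     0,   189,  6154,
         182,   209,    97,     0]), array([ -4,   2,   8,  14,  20,  26,  32,  38,  44,  50,  56,  62,  68,
        74,  80,  86,  92,  98, 104, 110, 116, 122, 128]))
```

View pics/w4.png

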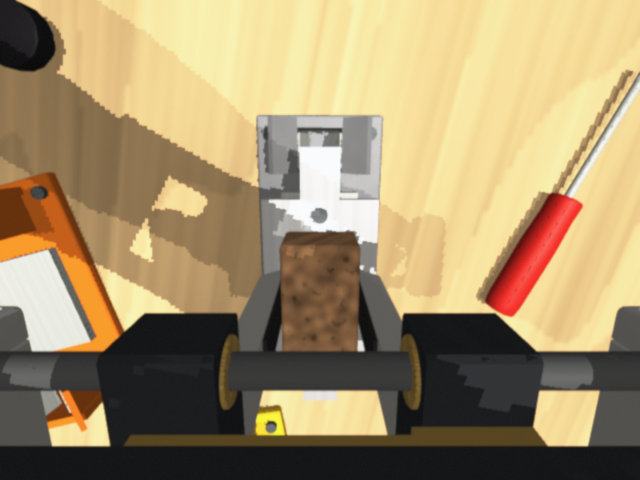

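The ear (columns 299–341) is centred between the posts (271–370) and over the base (258–383). I'll check that numerically.

```bash
python3 - <<'E'
from h import *
W=world(np.load('pics/w4.npz'))
p=rect(W,np.s_[100:215,250:392],52,68,'post'); e=rect(W,np.s_[100:230,240:400],92,106,'plate'); b=rect(W,np.s_[100:300,240:395],6,20,'base')
a=np.radians(11.5); d=np.array([-np.sin(a),np.cos(a)]); n=np.array([np.cos(a),np.sin(a)])
for q,t in((p,'post'),(e,'plate'),(b,'base')):
    print(t,'lat',np.percentile(q[:,:2]@n,[.3,99.7]).round(1),'long max',np.percentile(q[:,:2]@d,99.7).round(1))
E
```

```text
post 2457 medz 57.9 [ 609.5 -141.4] [62. 34.] 11.5
plate 5679 medz 99.3 [ 614.1 -162.9] [60.1 41.5] 11.7
base 4086 medz 9.5 [ 617.2 -179.3] [ 92.3 121.2] 11.6
post lat [538.3 599.9] long max -243.3
plate lat [539.6 599.1] long max -261.4
base lat [523.2 615. ] long max -238.2
```

Lateral error is 0.2 mm and lengthwise error is 0.1 mm. I'll descend into the slots.

Emit:
arm_command(newtons=45, rows=[0, 0, -20, 0, 30, 0, 0, -20, 0, 30, 0, 0, -10, 0, 30, 0, 0, 0, 0, 30, 0, 0, 0, 0, 30])

```text
clock: 7.5
eef_pos: [624.4, -212.3, 62.5]
eef_rot: [-3.141, 0.0, 1.775]
wrist_force: [0.6, 0.1, -0.4]
finger_gap: 35.5
```

Emit:
arm_command(rows=[0, 0, -4, 0, 30, 0, 0, -4, 0, 30, 0, 0, -2, 0, 30, 0, 0, -2, 0, 30, 0, 0, 0, 0, 30])

```text
clock: 8.12
eef_pos: [625.3, -212.7, 52.3]
eef_rot: [3.139, 0.002, 1.775]
wrist_force: [-1.3, 0.2, 11.8]
finger_gap: 35.3
```

Emit:
arm_command(rows=[0, 0, -2, 0, 30, 0, 0, -2, 0, 30, 0, 0, -2, 0, 30, 0, 0, 0, 0, 30])

```text
clock: 8.62
eef_pos: [624.8, -212.6, 45.2]
eef_rot: [3.14, 0.001, 1.775]
wrist_force: [0.4, -2.1, 4.8]
finger_gap: 35.7
```

Emit:
arm_command(rows=[0, 0, -2, 0, 30, 0, 0, -2, 0, 30, 0, 0, -1, 0, 30, 0, 0, 0, 0, 30])

```text
clock: 9.12
eef_pos: [624.3, -212.1, 39.0]
eef_rot: [-3.141, -0.0, 1.775]
wrist_force: [-0.2, 0.4, -1.0]
finger_gap: 35.8
```

Emit:
arm_command(rows=[0, 0, -1, 0, 30, 0, 0, -1, 0, 30, 0, 0, 0, 0, 30, 0, 0, 0, 0, 30])

```text
clock: 9.62
eef_pos: [624.5, -212.3, 38.6]
eef_rot: [3.141, 0.0, 1.775]
wrist_force: [-5.2, 2.3, 8.1]
finger_gap: 35.7
```

Emit:
arm_command(rows=[0, 0, -1, 0, 30, 0, 0, 0, 0, 30, 0, 0, 0, 0, 30])

```text
clock: 10.0
eef_pos: [624.6, -212.3, 38.5]
eef_rot: [3.141, 0.0, 1.775]
wrist_force: [-10.4, 3.5, 18.9]
finger_gap: 35.9
```

It's firmly seated at the expected height: 19 N down with no further travel. I'll release and back off.

Emit:
arm_command(newtons=10, rows=[0, 0, 1, 0, 34, 0, 0, 0, 0, 50, 0, 0, 0, 0, 66, 0, 0, 0, 0, 66, 0, 0, 0, 0, 66])

```text
clock: 10.62
eef_pos: [624.4, -212.2, 37.2]
eef_rot: [-3.141, -0.0, 1.775]
wrist_force: [0.7, 0.9, 0.6]
finger_gap: 65.9
```

Emit:
arm_command(rows=[0, 0, 10, 0, 66, 0, 0, 30, 0, 66, 0, 0, 50, 0, 66, 0, 0, 50, 0, 66, 0, -40, 30, 0, 66])

```text
clock: 11.25
eef_pos: [625.3, -250.9, 211.6]
eef_rot: [3.138, 0.002, 1.778]
wrist_force: [1.1, -1.1, -0.2]
finger_gap: 65.7
```

Emit:
arm_command(rows=[0, -40, 0, 0, 66, 0, -20, 0, 0, 66, 0, 0, 0, 0, 66, 0, 0, 0, 0, 66])

```text
clock: 11.75
eef_pos: [624.6, -310.9, 207.1]
eef_rot: [-3.141, -0.001, 1.776]
wrist_force: [0.9, 0.0, -0.1]
finger_gap: 65.9
```

```bash
python3 - <<'E'
from h import *
s=manip.read_state(); print(s['clock'],s['eef_pos'],s['wrist_force'],s['finger_gap'])
c=cap('wrist','w5'); W=world(c)
a=np.radians(11.5); n=np.array([np.cos(a),np.sin(a)]); d=np.array([-np.sin(a),np.cos(a)])
r=W[...,:2]-np.array([624.1,-213.1]); x=r@n; y=r@d; z=W[...,2]
for t,m in dict(cork=(abs(x)<15)&(abs(y)<25),
  earF=(abs(x)<5)&(abs(y-64)<6),earN=(abs(x)<5)&(abs(y+64)<6),L=(abs(x+25)<3)&(abs(y)<38),R=(abs(x-25)<3)&(abs(y)<38),plF=(abs(x)<20)&(abs(y-38)<4),plN=(abs(x)<20)&(abs(y+38)<4)).items(): m=m&(c['z_map']>0)&(z<80); print(t,m.sum(),np.median(z[m]).round(1) if m.any() else '')
m=(z>52)&(z<57)&(abs(x)<20)&(abs(y)<33); rect(W,m,0,99,'corktop')
m=(z>21)&(z<27)&(abs(x)<34)&(abs(y)<78);rect(W,m,0,99,'plate')
E
```

```text
11.75 [ 624.60648652 -310.91235523  207.06337957] [ 0.88256176  0.03538485 -0.13057123] 65.93232506652899
cork 2185 53.5
earF 161 23.4
earN 127 23.6
L 514 23.5
R 559 23.5
plF 391 23.7
plN 335 23.6
corktop 2952 medz 53.5 [ 623.9 -213.4] [35.7 59.3] 11.4
plate 4766 medz 23.5 [ 623.9 -212.9] [ 60.1 144.6] 11.6
```

View pics/w5.png

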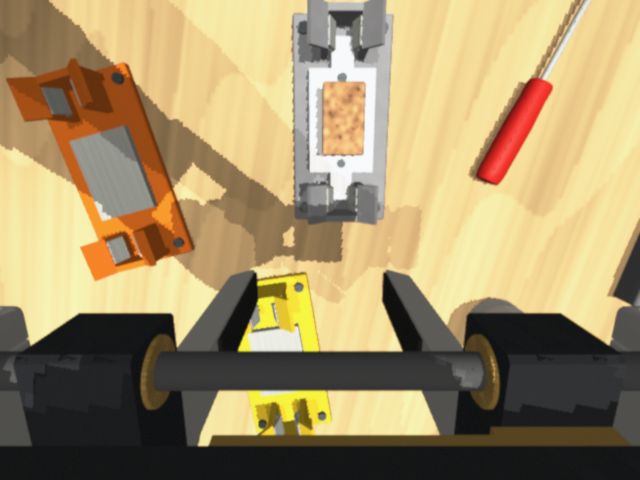

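The pad lies flat in the grey bracket, with the cork at (343,117) and ears in both slots at (345,45) and (340,190). The plate top measures about 23.5 mm at every point (24 expected), and the gripper is clear.

```bash
python3 -c "
from cell import manip
print(manip.sign_off())"
```

```text
the job is handed in; nothing more can be done
None
```

The eared, cork-topped pad is home in the grey bracket, cork up, with an ear in each slot. I pressed it down past the spring clips until it stopped, let go, and handed the job in at about 11.8 s.

- **Pressing:** The clips resisted with about 12 N at the expected height and then gave way. The pad stopped on the seat with the TCP at 38.5 mm (38.6 mm expected), and 19 N down moved it no further.
- **Last picture, after release:** The plate top read 23.4–23.7 mm at both ears, both sides and both ends, against 24 mm expected, so it lies flat within camera accuracy. Its centre is within 0.3 mm of my measured bracket centre and its yaw within 0.1°.
- **Gripper:** It was clear of everything and the wrist force was near zero.
- **Other objects:** I made no contact with the plain pad or the orange and yellow look-alikes, though I did not re-measure them at the end.

No check failed or disagreed.

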